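# Dock the loaded battery carriage

## Task

Of the two battery test docks, use the one with the battery pack in its carriage: with the fingertips press its lock button fully down and, keeping it held down, slide the carriage all the way home against the contact block, then let the button come up so that the carriage is locked there. Do not grasp or lift anything; the pack stays in its cradle, and the empty dock and the other things on the bench are left alone.

Things in the scene. Friction and masses are not known exactly. Their poses are not given: they have to be found in the camera images.
- dock_a: battery test dock a (the loaded one), the blue pack lies in its carriage. Fixed: aluminium base 90 x 310 x 8 mm, two steel guide rods, grey contact block (90 x 50 mm, top 52 mm above bench, three brass probes) at its +y end, face at y = 104 mm. Origin: centre of underside, on the bench. y axis: along the slide to the contact block (towards the robot's left, within 0.2 rad). Two like docks lie side by side, in either order
- carriage_a (a joint): sliding carriage of dock a (80 x 138 mm): position along the dock's +y in m; 0 = far from the contact block, 0.100 = home against its end stop there. Starts somewhere from 0 to 0.04. Free, it slides with 1 to 2 N; with its button up it is locked on a toothed rack (10 mm pitch, up to 5 mm of play)
- button_a (a joint): lock button on the rear part of carriage a, travelling with it: 0 = up (locked), 0.006 = fully down (m, downwards). Sprung: about 4 N to start it, 6.5 N fully down; free of the rack from 4 mm down. Let go, it comes up by itself at the next rack notch and locks the carriage again; at the home end it comes up once the carriage is within 2 mm of its end stop
- button_a_top (a point): centre of the button's top face: flat grey paddle, 40 mm across the slide x 34 mm along it, three thin dark ribs, 56 mm above the bench when up, 50 when down, in a black tower. Before and behind it along the slide stand black cross fences, 60 mm wide, tops 62 mm above the bench, 44 mm clear between them, button midway: a fingertip on the button fits between and may push the front one
- nose_a (a point): middle of the carriage's front edge, 109 mm ahead of the button's centre along the slide; meets the contact block's face when home
- cradle_a (a point): centre of the floor of the carriage's cradle (67 x 74 mm inside, black side walls 14 mm high), 26 mm above the bench; 69 mm ahead of the button's centre
- dock_b: battery test dock b (the empty one), its cradle is empty. Fixed: aluminium base 90 x 310 x 8 mm, two steel guide rods, grey contact block (90 x 50 mm, top 52 mm above bench, three brass probes) at its +y end, face at y = 104 mm. Origin: centre of underside, on the bench. y axis: along the slide to the contact block (towards the robot's left, within 0.2 rad). Two like docks lie side by side, in either order
- carriage_b (a joint): sliding carriage of dock b (80 x 138 mm): position along the dock's +y in m; 0 = far from the contact block, 0.100 = home against its end stop there. Starts somewhere from 0 to 0.04. Free, it slides with 1 to 2 N; with its button up it is locked on a toothed rack (10 mm pitch, up to 5 mm of play)
- button_b (a joint): lock button on the rear part of carriage b, travelling with it: 0 = up (locked), 0.006 = fully down (m, downwards). Sprung: about 4 N to start it, 6.5 N fully down; free of the rack from 4 mm down. Let go, it comes up by itself at the next rack notch and locks the carriage again; at the home end it comes up once the carriage is within 2 mm of its end stop
- button_b_top (a point): centre of the button's top face: flat grey paddle, 40 mm across the slide x 34 mm along it, three thin dark ribs, 56 mm above the bench when up, 50 when down, in a black tower. Before and behind it along the slide stand black cross fences, 60 mm wide, tops 62 mm above the bench, 44 mm clear between them, button midway: a fingertip on the button fits between and may push the front one
- nose_b (a point): middle of the carriage's front edge, 109 mm ahead of the button's centre along the slide; meets the contact block's face when home
- cradle_b (a point): centre of the floor of the carriage's cradle (67 x 74 mm inside, black side walls 14 mm high), 26 mm above the bench; 69 mm ahead of the button's centre
- pack: battery pack of three blue round cells side by side, 60 x 68 x 20 mm, 0.16 kg, lying in the cradle of dock a, guided by its walls so that it could only be lifted straight up; it rides along. Origin: centre of its underside; z up
- cell_1: single blue cell, 18 mm x 65 mm, standing between the two docks (bystander; leave alone). Origin: centre of its underside
- cell_2: single blue cell, 18 x 65 mm, standing near the docks' rear ends (bystander; leave alone). Origin: centre of its underside
- flux_bottle: small bottle, 44 x 95 mm, standing (bystander; leave alone). Origin: centre of its underside
- solder_tin: flat round tin, 66 x 30 mm (bystander; leave alone). Origin: centre of its underside
- screwdriver: screwdriver lying beyond the docks (bystander; leave alone). Origin: on it, near the bench
- cell_box: open cardboard box, 100 x 130 x 50 mm (bystander; leave alone). Origin: centre of its underside
- multimeter: black handheld multimeter lying on its back, 145 x 85 x 40 mm (bystander; leave alone). Origin: centre of its underside

How it is judged:
On the way, in this order (a step that is already met when the one before it is completed fails the run):
1. the lock button of the loaded dock is pressed down (value of joint button_a above 0.0045 m and value of joint carriage_a below 0.09 m), for 0.1 s.
2. the carriage reaches its end stop with the button still down (value of joint carriage_a above 0.097 m and value of joint button_a above 0.003 m), for 0.1 s.
At the end, for the whole second after the job is handed in: The loaded carriage stands within 3 mm of its end stop, its button is up again (within 1.5 mm) so that it is locked, and the pack lies at rest in its cradle (within 10 mm of the cradle's centre, not raised over 6 mm or tilted over 0.15 rad) (value of joint carriage_a above 0.097 m and value of joint button_a below 0.0015 m and linear speed of pack below 0.02 m/s and horizontal distance between pack and cradle_a below 0.01 m and z of pack in the frame of cradle_a below 0.006 m and angle between pack's own z axis and vertical below 0.15 rad); the robot touches nothing.
It fails at once if the button is let up on the way, before the carriage is home (value of joint button_a below 0.003 m and value of joint carriage_a below 0.092 m and distance of cradle_a from where it was at the start of the episode above 0.01 m).
It fails at once if the pack is lifted or tipped out of its cradle (not (horizontal distance between pack and cradle_a below 0.01 m and z of pack in the frame of cradle_a below 0.006 m and angle between pack's own z axis and vertical below 0.15 rad)).
It fails at once if the empty dock is operated (button pressed over 2 mm or carriage moved over 4 mm) (value of joint button_b above 0.002 m or distance of cradle_b from where it was at the start of the episode above 0.004 m).
It fails at once if a bystander is moved more than 20 mm or lifted (distance of any of cell_1, cell_2, flux_bottle, solder_tin, screwdriver, cell_box, multimeter from where it was at the start of the episode above 0.02 m).
It also fails if it takes over 40 s, if anything falls off the work surface, if the arm or the gripper's body presses on something with over 40 N, if the wrist force passes 120 N, or if a joint passes its speed limit or range.

## Robot

A 6-joint arm with a two-finger parallel gripper is mounted at the origin on the work surface. World frame = base frame: x ahead of the robot, y to its left, z up, the work surface at z = 0. Lengths are in m, angles in rad, forces in N, time in s.
With the tool pointing down it reaches from about 0.375 to 0.9 m from the base axis. Payload 3.1 kg.
Tool frame: the origin (TCP) lies between the finger pads; the fingertips stand manip.nose_length ahead of it and the grasp point (between the pads) lies 5 mm behind it (manip.nose_length is the distance from the TCP to the fingertips, in m); z points along the fingers, y is the line along which they close (so a half turn about z gives the same grasp; the last joint's range is limited). The gripper opens to 85 mm and grips with 20 to 120 N. Pads are 22 mm wide; open, the fingers measure 114 mm over their backs; the gripper's body (76 mm by 85 mm) begins 54 mm behind the grasp point. The pads swing forward as they close: fully open they stand 13 mm farther back than shut.
Start: joints at [0.967, 0.527, 1.433, -0, 1.181, -0.178], TCP at [0.258, 0.569, 0.245] pointing down, gripper open.
Joint ranges: [-3.08, 3.08], [-0.75, 2.2], [0.22, 2.44], [-1.43, 4.57], [0, 2.65], [-2.85, 2.85]. Speed limits (rad/s): [2.79, 2.79, 3.14, 3.14, 3.14, 3.14].

## Interface

Orientations are given as a unit quaternion [x, y, z, w].
In Python, from station import monitor, eyes, job, manip gives the robot as it stands.
- The arm moves only by the shell command python3 -m pendant 'ROWS' [FORCE]. ROWS is JSON, a list that holds one entry, the list of rows, each a list of 7 numbers: the shift along the tool's x, y, z as a fraction of full scale, then the turn, a rotation vector about the tool's x, y, z as a fraction of full scale, then the opening, from 0 (shut) to 1 (fully open). A call has 1 to 20 rows; each row shifts and turns the commanded pose from where the row before left it, along the tool's axes as they then stand; what a row does not reach is not made up. Full scale, the value 1, is 800 mm for a shift and 0.12 rad for a turn. A row lasts 1/10 s, in which the tool goes at most 50 mm and 8.59 degrees, less where a joint would pass 70% of its speed; a pose out of reach is approached as far as the arm can. A call with a number of a shift or a turn outside -1 to 1 is refused whole. A call with a gripper value outside its range is refused whole. The fingers move at their own pace and stop on an object; FORCE is the grip in N (left out, the last holds). Time passes only in rows, so rows that do not move let the fingers close. It gives the time, the measured TCP pose, the force, the opening and the grip force at its end, in the units of the state.
- monitor.sense(): the state, without advancing time (a new reading comes with each control period).
- eyes.snapshot(name): name is "scene" or "top"; returns a dict with "pixels" (384x512x3 uint8, red, green, blue), "depth" (384x512 float32, m along the optical axis (not along the pixel's ray), 0 where there is no reading), "intrinsics" (3x3 intrinsics, pixels), "eye" and "attitude" of the camera in the world. Camera axes: x right, y down, z forward; pixel columns grow to the right and rows downward; lengths in m; the calibration is good to about 2 mm. A picture is of the moment at which its call begins.
- job.sign_off(): hands the job in; it is judged then, once.
The state is a dict: "t": time; "q": joint angles; "qd": joint speeds; "tau": joint torques, N m; "tcp_pos": TCP position; "tool_rot": TCP orientation; "force": force on the tool from outside, world axes, zero at the start; "ft_torque": the same for the moment, N m; "finger_gap": opening from 0.0 (shut) to 1.0 (fully open); "gripper_force": force on a finger pad.
Only numpy, scipy, OpenCV 4.12 (cv2) and the standard library are available. Lean on these libraries where they do the work, as an engineer would, in place of code of your own. Each camera call takes 0.05 s, during which the arm holds its last target. There are 200 camera calls.

## Working session

There is one attempt and no reset: what is moved stays moved. The work goes in short steps, Python scripts to look and compute and a shell command to move; the robot and the scene stay as the last step left them, time stands still between calls to the robot, and variables do not carry over. Pictures are saved under pics/ and viewed, at most 10 in all, crops included, and the job is handed in when it is done.

```bash
mkdir -p pics; ls; python3 - <<'E'
from station import monitor, eyes, job, manip
import cv2, numpy as np
print(monitor.sense(), manip.nose_length)
for n in ("scene","top"):
    s=eyes.snapshot(n); np.savez(f"{n}0.npz",**{k:np.array(v) for k,v in s.items()})
    cv2.imwrite(f"pics/{n}0.png",cv2.resize(s["pixels"][:,:,::-1],None,fx=1.5,fy=1.5))
    print(n,s["intrinsics"],s["eye"],s["attitude"])
E
```

```text
pics
{'t': 0.0, 'q': array([ 9.66489751e-01,  5.28463026e-01,  1.43392247e+00,  1.28362432e-05,
        1.18139245e+00, -1.78520322e-01]), 'qd': array([-0.00150223, -0.00052167,  0.00065763,  0.0003215 , -0.00173253,
       -0.00118808]), 'tau': array([ 8.80711068e-04, -4.42342079e+01, -1.78030193e+01, -1.29026248e-04,
        8.46829615e-03, -9.92981697e-07]), 'tcp_pos': array([0.25772899, 0.56862437, 0.2443291 ]), 'tool_rot': array([ 2.11290853e-01,  9.77422622e-01, -1.00774662e-03, -4.22325793e-04]), 'force': array([-0.24711481, -0.48162048, -0.26041353]), 'ft_torque': array([-0.03674789, -0.02715817,  0.06096329]), 'gripper_force': 0.0, 'finger_gap': 1.00024069935389} 0.014
scene [[390.73043869   0.         252.00595407]
 [  0.         390.73043869 197.26693718]
 [  0.           0.           1.        ]] [ 1.48182641 -0.29113975  0.66290889] [ 0.70346211  0.51740508 -0.27765361 -0.40042667]
top [[406.36360121   0.         257.10445793]
 [  0.         406.36360121 196.12375328]
 [  0.           0.           1.        ]] [ 0.4388351  -0.00498431  1.3516596 ] [-0.703867    0.70863473 -0.03170306  0.03745635]
```

View pics/top0.png

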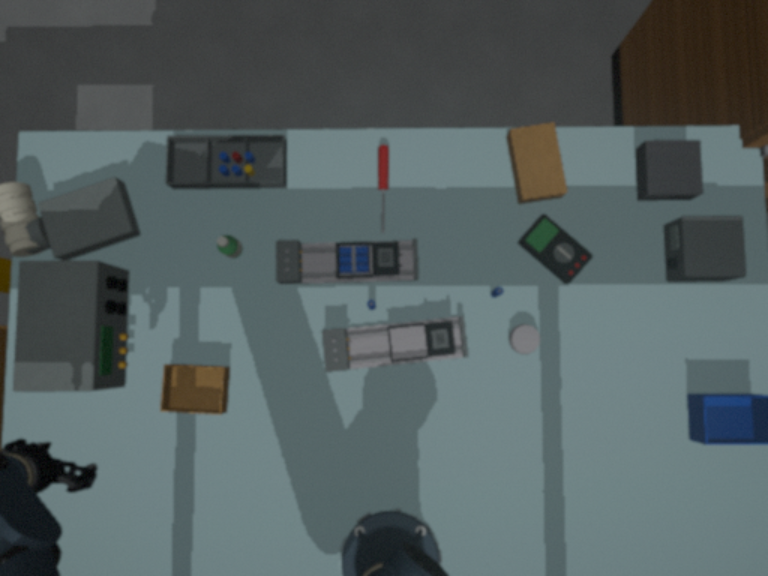

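View pics/scene0.png

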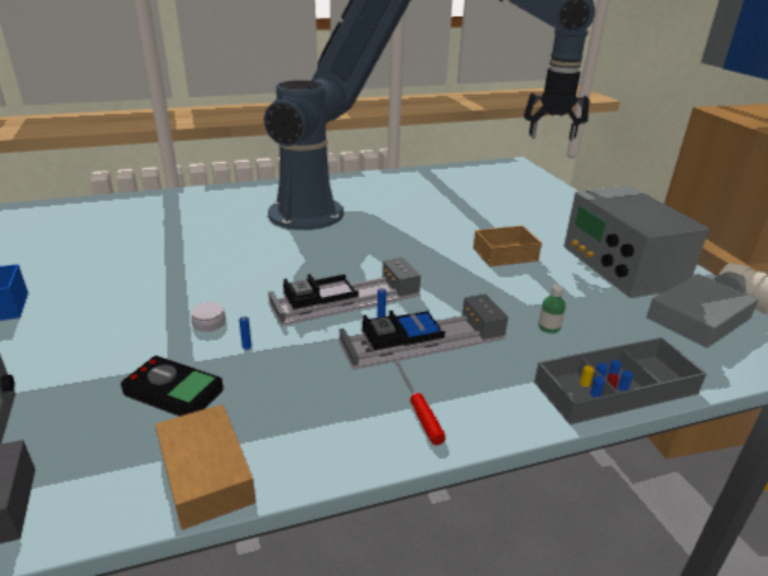

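Top view: the loaded dock is the far one, with its contact block at about (288,262), pack at (354,260) and button at (386,258). The empty dock is nearer, at (395,345). The small cells are at (372,304) and (497,292). The scene view agrees (button about (380,325)). Next I'll enlarge both.

```bash
cat > h.py <<'E'
import numpy as np, cv2
from scipy.spatial.transform import Rotation as R
def load(n): return dict(np.load(f"{n}.npz"))
def cloud(s):
    K=s["intrinsics"]; d=s["depth"]; v,u=np.mgrid[:d.shape[0],:d.shape[1]]
    p=np.stack([(u-K[0,2])/K[0,0]*d,(v-K[1,2])/K[1,1]*d,d],-1)
    return p@R.from_quat(s["attitude"]).as_matrix().T+s["eye"]
def ray(s,u,v):
    K=s["intrinsics"]; r=R.from_quat(s["attitude"]).apply([(u-K[0,2])/K[0,0],(v-K[1,2])/K[1,1],1]); return s["eye"],r/np.linalg.norm(r)
def at_z(s,u,v,z): o,r=ray(s,u,v); return o+r*(z-o[2])/r[2]
def tri(s1,p1,s2,p2):
    A=np.zeros((3,3));b=np.zeros(3)
    for s,p in((s1,p1),(s2,p2)):
        o,r=ray(s,*p);M=np.eye(3)-np.outer(r,r);A+=M;b+=M@o
    return np.linalg.solve(A,b)
def proj(s,p):
    q=R.from_quat(s["attitude"]).inv().apply(np.array(p)-s["eye"]); return (s["intrinsics"]@(q/q[2]))[:2]
E
python3 - <<'E'
from h import *
t=load("top0");s=load("scene0")
a=cv2.resize(t["pixels"][152:196,178:284,::-1],None,fx=7,fy=7,interpolation=cv2.INTER_CUBIC)
b=cv2.resize(s["pixels"][190:246,222:346,::-1],None,fx=6,fy=6,interpolation=cv2.INTER_CUBIC)
im=np.zeros((308+336,744,3),np.uint8)[:600]
a=a[:, :742];im[:a.shape[0],:a.shape[1]]=a; im[308:600]=b[:292,:744]
cv2.imwrite("pics/c1.png",im)
c=cloud(t)
np.set_printoptions(precision=3,suppress=True)
# block top, button, heights
z=c[...,2]; reg=c[150:200,175:290]
print("bench z",np.median(z[210:225,100:120]))
for lo,hi in((.045,.07),(.032,.045),(.005,.015)):
    m=(reg[...,2]>lo)&(reg[...,2]<hi); q=reg[m]; print(lo,len(q),q.min(0),q.max(0))
print((z[172,180:285:2]*1000).astype(int))
# button neighbourhood
print((z[160:186,245:270]*1000).astype(int))
E
```

```text
bench z 0.0003526101121319458
0.045 940 [ 0.597 -0.024  0.045] [0.686 0.243 0.067]
0.032 434 [ 0.595 -0.066  0.032] [0.69  0.237 0.045]
0.005 894 [ 0.561 -0.101  0.005] [0.729 0.281 0.015]
[ 0 -1 50 53 54 58 54 53 45 50 30  6  8 11  7  6 11  7  4  4  3  9 36 46
 45 51 44 49 47 42 48 43 42 42 60 65 56 57 60 60 60 55 65 59 10  8  9  8
 28 28  0  0  3]
[[   1    2   -1    4    1   -2    1    1   -3   -1    0    2   -2    4
     1    0    0    7    0    0    0   -1    0   -3    6]
 [  35   37   46    4   12    6   10    5    8    6    6    9   22   47
    43   47   49   51   48   45   47    8    8    7   12]
 [  42   41   40   44   45   50   45   50   46   46   47   46   45   46
    43   49   46   46   44   64   61    6    7    9    8]
 [  26   24   30   57   60   43   50   46   50   46   47   47   45   47
    47   50   45   46   46   60   61    5    5   12    7]
 [  40   49   27   64   60   52   37   43   46   50   47   47   49   49
    49   47   48   49   43   60   59   15   15   21   15]
 [  43   47   28   60   63   54   44   45   44   41   46   43   48   47
    49   45   48   46   44
[... 1932 characters left out ...]
 46   44   51   45   50   64   63 1351    5    3]
 [  39   47   25   24   59   57   48   48   49   43   45   50   43   48
    48   46   43   49   44   45   42   42   15   23   20]
 [  27   33   26   26   44   52   50   43   46   38   48   42   41   46
    39   45   47   44   48   49   46   46   19   20   19]
 [  36   37   40   39   48   47   44   43   44   47   48   43   39   47
    44   48   44   39   44   42   37   37   17   17   14]
 [  38   41   44   39   31   30   25   30   24   25   25   29   23   25
    27   27   24   25   28   27   25   29    7    5    5]
 [  31   27   28   25   28   25   25   23   28   29   26   27   24   22
    19   24   23   21   22   20   21    7    6    7    6]]
```

View pics/c1.png

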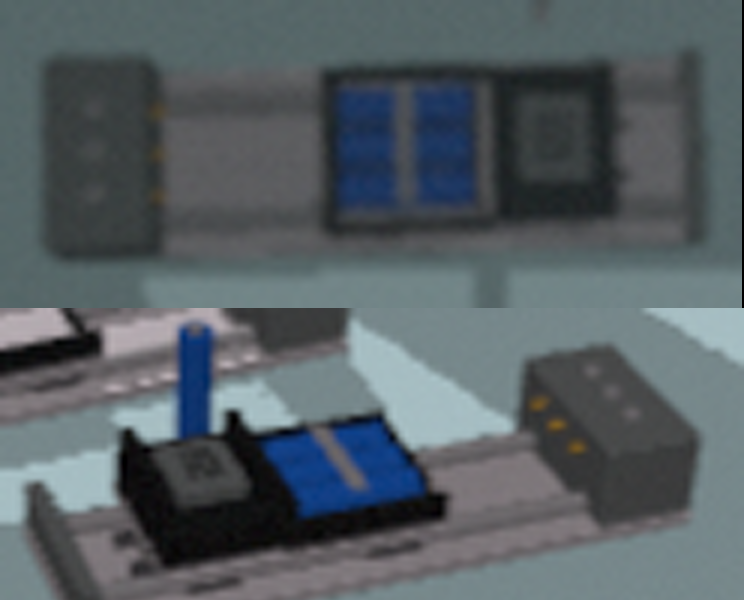

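The crops show the button paddle centre at top px about (256.6,171.6) and scene px about (255.5,217). The carriage has 150 px of crop left to run. I'll triangulate and get the slide axis.

```bash
python3 - <<'E'
from h import *
np.set_printoptions(precision=4,suppress=True)
t=load("top0");s=load("scene0");c=cloud(t)
print("tri button",tri(t,(256.6,171.6),s,(255.5,217.0)), "at z56 top",at_z(t,256.6,171.6,.056),"scene",at_z(s,255.5,217,.056))
# plan-view: button paddle by height mask
sub=c[164:183,251:264].reshape(-1,3);m=(sub[:,2]>.051)&(sub[:,2]<.0625);print("paddle cloud",sub[m].mean(0),m.sum())
# paddle corners in scene crop via depth
cs=cloud(s);q=cs[205:232,240:275].reshape(-1,3);m=(np.abs(q[:,2]-.056)<.003)&(np.abs(q[:,:2]-[.633,0.003]).max(1)<.03);print("scene paddle",q[m].mean(0),m.sum())
# block top rect
reg=c[150:195,175:210].reshape(-1,3);m=(reg[:,2]>.045)&(reg[:,2]<.062);r=cv2.minAreaRect(reg[m][:,:2].astype(np.float32)*1000);print("block",r)
k=(c[...,2]>.004)&(c[...,2]<.07);k[:150]=0;k[197:]=0;k[:,:175]=0;k[:,285:]=0
k=cv2.morphologyEx(k.astype(np.uint8),cv2.MORPH_OPEN,np.ones((5,5)))>0
print("dock",cv2.minAreaRect(c[k][:,:2].astype(np.float32)*1000))
# line fit of axis: for black tower/cradle cross-section centres vs y
p=c[k];ys=np.arange(-.06,.24,.01);C=[]
for y in ys:
    e=p[(np.abs(p[:,1]-y)<.006)&(p[:,2]<.03 if 1 else 1)]
    e2=p[np.abs(p[:,1]-y)<.006]; C.append((e2[:,0].min()+e2[:,0].max())/2)
f=np.polyfit(ys,C,1);print("axis dx/dy",f,np.std(np.polyval(f,ys)-C))
# cells/other heights nearby
for n,(u,v) in dict(cell1=(372/1.5,304/1.5),cell2=(497/1.5,292/1.5)).items(): print(n,at_z(t,u,v,.065))
E
```

```text
tri button [0.6462 0.0067 0.052 ] at z56 top [0.6455 0.0063 0.056 ] scene [0.6518 0.0052 0.056 ]
paddle cloud [0.6455 0.0049 0.0563] 131
scene paddle [0.6453 0.005  0.0568] 101
block ((641.310791015625, 216.39617919921875), (89.65097045898438, 51.40107727050781), 1.55265474319458)
dock ((643.7490234375, 88.57542419433594), (90.7300033569336, 307.4029541015625), 1.2825672626495361)
axis dx/dy [-0.0218  0.6447] 0.0015537158812091144
cell1 [0.5445 0.0342 0.065 ]
cell2 [ 0.5681 -0.2308  0.065 ]
```

```bash
python3 -m pendant '[[[0,0,0,0,0,0.935,0],[0,0,0,0,0,0.935,0],[0,0,0,0,0,0.935,0],[0,0,0,0,0,0.935,0],[0,0,0,0,0,0.935,0],[0,0,0,0,0,0.935,0],[0,0,0,0,0,0.935,0],[0,0,0,0,0,0.935,0],[0,0,0,0,0,0.935,0],[0,0,0,0,0,0.935,0],[0,0,0,0,0,0,0]]]' 20
cat >> h.py <<'E'
def delta(target):
    from station import monitor
    s=monitor.sense(); M=R.from_quat(s["tool_rot"]).as_matrix()
    np.set_printoptions(precision=4,suppress=True)
    print("tcp",s["tcp_pos"],"axes cols",M.T,"gap",s["finger_gap"],"q",s["q"],"F",s["force"],"t",s["t"])
    d=M.T@(np.array(target)-s["tcp_pos"]); print("delta mm",d*1000,"frac",d/.8)
E
python3 -c "
from h import *
delta([.6455,.005,.16])"
```

```text
t: 1.2
tcp_pos: [0.2579, 0.5689, 0.2447]
tool_rot: [0.699, 0.715, -0.001, 0.0]
force: [0.9, -0.0, 0.0]
finger_gap: 0.003
gripper_force: 0.0
tcp [0.2579 0.5689 0.2447] axes cols [[-0.0232  0.9997 -0.001 ]
 [ 0.9997  0.0232 -0.0008]
 [-0.0007 -0.0011 -1.    ]] gap 0.0026757684287903975 q [0.9665 0.5281 1.4334 0.     1.1814 0.9433] F [ 0.9357 -0.0278  0.0141] t 1.2
delta mm [-572.6155  374.5102   85.0538] frac [-0.7158  0.4681  0.1063]
```

```bash
python3 -m pendant '[[[-0.036,0.0235,0,0,0,0,0],[-0.036,0.0235,0,0,0,0,0],[-0.036,0.0235,0,0,0,0,0],[-0.036,0.0235,0,0,0,0,0],[-0.036,0.0235,0,0,0,0,0],[-0.036,0.0235,0,0,0,0,0],[-0.036,0.0235,0,0,0,0,0],[-0.036,0.0235,0,0,0,0,0],[-0.036,0.0235,0,0,0,0,0],[-0.036,0.0235,0,0,0,0,0],[-0.036,0.0235,0,0,0,0,0],[-0.036,0.0235,0,0,0,0,0],[-0.036,0.0235,0,0,0,0,0],[-0.036,0.0235,0,0,0,0,0],[-0.036,0.0235,0,0,0,0,0],[-0.036,0.0235,0,0,0,0,0],[-0.036,0.0235,0,0,0,0,0],[-0.036,0.0235,0,0,0,0,0],[-0.036,0.0235,0,0,0,0,0],[-0.036,0.0235,0,0,0,0,0]]]'
python3 -c "
from h import *
delta([.6455,.005,.09])"
```

```text
t: 3.2
tcp_pos: [0.6477, 0.0008, 0.245]
tool_rot: [0.698, 0.716, -0.0, -0.0]
force: [0.4, 0.6, -0.4]
finger_gap: -0.004
gripper_force: 0.0
tcp [0.6477 0.0008 0.245 ] axes cols [[-0.0256  0.9997  0.0003]
 [ 0.9997  0.0256 -0.0007]
 [-0.0007  0.0002 -1.    ]] gap -0.004013815237760122 q [-0.1711  0.5594  1.3719  0.0001  1.2111 -0.1968] F [ 0.3912  0.6483 -0.4031] t 3.2
delta mm [  4.2475  -1.96   154.9688] frac [ 0.0053 -0.0025  0.1937]
```

```bash
python3 -m pendant '[[[0.005,-0.0025,0.03,0,0,0,0],[0,0,0.03,0,0,0,0],[0,0,0.03,0,0,0,0],[0,0,0.03,0,0,0,0],[0,0,0.03,0,0,0,0],[0,0,0.023,0,0,0,0],[0,0,0.02,0,0,0,0],[0,0,0,0,0,0,0],[0,0,0,0,0,0,0]]]'
python3 - <<'E'
from h import *
from station import eyes
delta([.6455,.005,.07])
s=eyes.snapshot("scene");t=eyes.snapshot("top")
b=cv2.resize(s["pixels"][160:250,200:346,::-1],None,fx=5,fy=5,interpolation=cv2.INTER_CUBIC);cv2.imwrite("pics/c2.png",b)
c=cloud({k:np.array(v) for k,v in s.items()}); 
# fingertip cluster & paddle seen from scene camera
q=c[150:240,200:330].reshape(-1,3);m=(np.abs(q[:,0]-.645)<.03)&(np.abs(q[:,1]-.005)<.04)&(q[:,2]>.070)&(q[:,2]<.085);print("tip",q[m].min(0),q[m].max(0),m.sum())
E
```

```text
t: 4.1
tcp_pos: [0.6453, 0.0059, 0.0909]
tool_rot: [0.699, 0.715, -0.0, -0.0]
force: [0.9, 0.1, 0.9]
finger_gap: 0.0
gripper_force: 0.0
tcp [0.6453 0.0059 0.0909] axes cols [[-0.0239  0.9997  0.    ]
 [ 0.9997  0.0239 -0.0001]
 [-0.0001  0.     -1.    ]] gap 0.000219450867680891 q [-0.1637  0.7462  1.4933 -0.      0.9022 -0.1875] F [0.858  0.0815 0.8569] t 4.1
delta mm [-0.9282  0.1669 20.8789] frac [-0.0012  0.0002  0.0261]
tip [ 0.6378 -0.0053  0.0784] [0.6558 0.0182 0.0848] 15
```

View pics/c2.png

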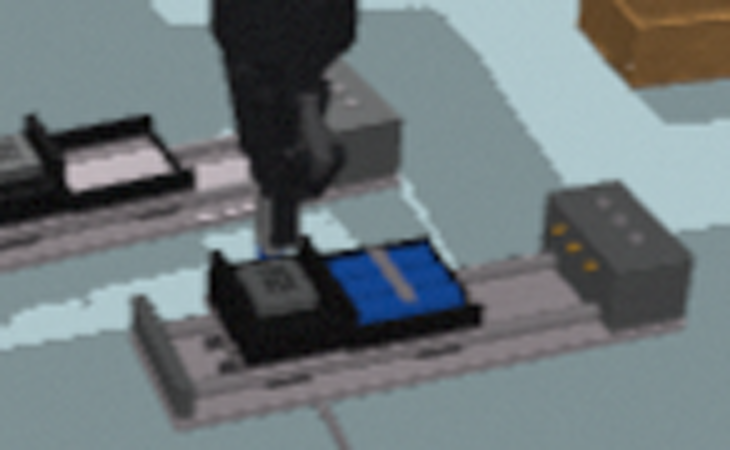

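The fingertips (278,245) stand about 20 mm above the paddle (280,290) and centred between the fences. I'll descend to contact.

```bash
python3 -m pendant '[[[0,0,0.0125,0,0,0,0],[0,0,0.0125,0,0,0,0],[0,0,0,0,0,0,0]]]'; python3 -m pendant '[[[0,0,0.003,0,0,0,0],[0,0,0.003,0,0,0,0],[0,0,0,0,0,0,0],[0,0,0,0,0,0,0]]]'
```

```text
t: 4.5
tcp_pos: [0.645, 0.0059, 0.07]
tool_rot: [0.699, 0.715, -0.0, -0.0]
force: [-0.8, -0.2, 4.3]
finger_gap: 0.0
gripper_force: 1.8
t: 4.9
tcp_pos: [0.6451, 0.0059, 0.0665]
tool_rot: [0.699, 0.715, -0.0, 0.0]
force: [-1.5, -0.2, 5.3]
finger_gap: -0.002
gripper_force: 2.6
```

```bash
python3 -m pendant '[[[0,0,0.003,0,0,0,0],[0,0,0.001,0,0,0,0],[0,0,0,0,0,0,0],[0,0,0,0,0,0,0]]]'
```

```text
t: 5.3
tcp_pos: [0.6451, 0.0059, 0.064]
tool_rot: [0.699, 0.715, -0.0, 0.0]
force: [-2.3, 0.4, 8.2]
finger_gap: 0.001
gripper_force: 4.1
```

```bash
python3 -m pendant '[[[0,0,0.001,0,0,0,0],[0,0,0,0,0,0,0],[0,0,0,0,0,0,0]]]'; python3 -m pendant '[[[0.003,0,0,0,0,0,0],[0.006,0,0,0,0,0,0],[0.006,0,0,0,0,0,0],[0.006,0,0,0,0,0,0],[0,0,0,0,0,0,0]]]'
```

```text
t: 5.6
tcp_pos: [0.6451, 0.0059, 0.064]
tool_rot: [0.699, 0.715, 0.0, 0.0]
force: [-2.8, -0.3, 13.0]
finger_gap: 0.001
gripper_force: 6.0
t: 6.1
tcp_pos: [0.6448, 0.0232, 0.064]
tool_rot: [0.699, 0.715, 0.0, 0.0]
force: [-3.9, 0.6, 11.7]
finger_gap: 0.002
gripper_force: 6.0
```

```bash
python3 -m pendant '[[[0.006,0,0,0,0,0,0],[0.006,0,0,0,0,0,0],[0.006,0,0,0,0,0,0],[0.006,0,0,0,0,0,0],[0.006,0,0,0,0,0,0]]]'
python3 - <<'E'
from h import *
from station import eyes
s=eyes.snapshot("scene")
b=cv2.resize(s["pixels"][160:250,200:346,::-1],None,fx=5,fy=5,interpolation=cv2.INTER_CUBIC);cv2.imwrite("pics/c3.png",b)
E
```

```text
t: 6.6
tcp_pos: [0.6443, 0.0464, 0.064]
tool_rot: [0.699, 0.715, -0.0, 0.0]
force: [-4.0, -1.5, 12.3]
finger_gap: 0.001
gripper_force: 6.0
```

View pics/c3.png

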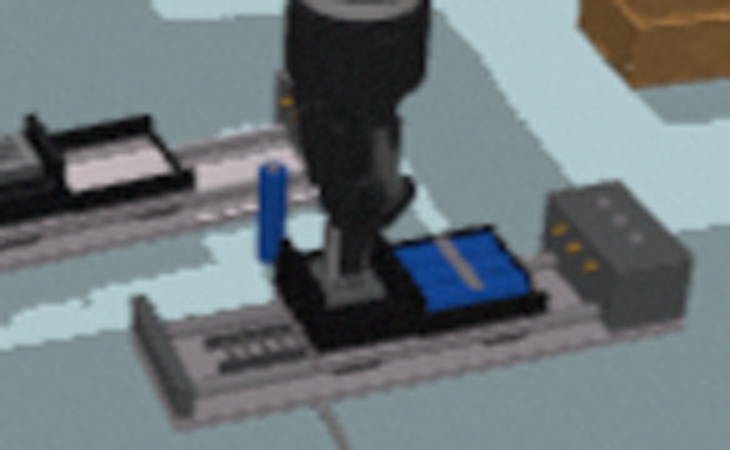

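The carriage has moved about 40 mm with the pack in it, and the finger is still on the button at (350,290). I'll continue, slowing near the stop.

```bash
python3 -m pendant '[[[0.006,0,0,0,0,0,0],[0.006,0,0,0,0,0,0],[0.006,0,0,0,0,0,0],[0.006,0,0,0,0,0,0],[0.006,0,0,0,0,0,0],[0.006,0,0,0,0,0,0],[0.004,0,0,0,0,0,0],[0,0,0,0,0,0,0]]]'; python3 -m pendant '[[[0.0025,0,0,0,0,0,0],[0.0025,0,0,0,0,0,0],[0,0,0,0,0,0,0]]]'
```

```text
t: 7.45
tcp_pos: [0.6435, 0.0791, 0.064]
tool_rot: [0.699, 0.715, 0.0, 0.0]
force: [-4.8, 0.1, 11.3]
finger_gap: 0.001
gripper_force: 6.0
t: 7.75
tcp_pos: [0.6434, 0.0828, 0.064]
tool_rot: [0.699, 0.715, 0.0, 0.0]
force: [-3.7, -0.8, 12.0]
finger_gap: 0.001
gripper_force: 6.0
```

```bash
for i in 1 2 3; do python3 -m pendant '[[[0.0025,0,0,0,0,0,0],[0.0,0,0,0,0,0,0]]]' | grep -E "tcp|force"; done
```

```text
tcp_pos: [0.6434, 0.084, 0.064]
force: [-3.5, -2.7, 12.3]
gripper_force: 5.9
tcp_pos: [0.6437, 0.0849, 0.064]
force: [-3.7, -5.8, 11.5]
gripper_force: 5.8
tcp_pos: [0.6441, 0.0866, 0.064]
force: [-2.6, -5.5, 10.4]
gripper_force: 5.4
```

```bash
for i in 1 2 3; do python3 -m pendant '[[[0.003,0,0,0,0,0,0],[0.0,0,0,0,0,0,0]]]' | grep -E "tcp|force"; done
python3 - <<'E'
from h import *
from station import eyes
s=eyes.snapshot("scene")
b=cv2.resize(s["pixels"][160:250,200:346,::-1],None,fx=5,fy=5,interpolation=cv2.INTER_CUBIC);cv2.imwrite("pics/c4.png",b)
E
```

```text
tcp_pos: [0.6445, 0.089, 0.064]
force: [-1.3, -4.9, 9.7]
gripper_force: 5.1
tcp_pos: [0.6448, 0.0915, 0.064]
force: [-0.9, -5.4, 9.3]
gripper_force: 4.8
tcp_pos: [0.645, 0.0939, 0.064]
force: [-0.0, -5.8, 9.2]
gripper_force: 4.6
```

View pics/c4.png

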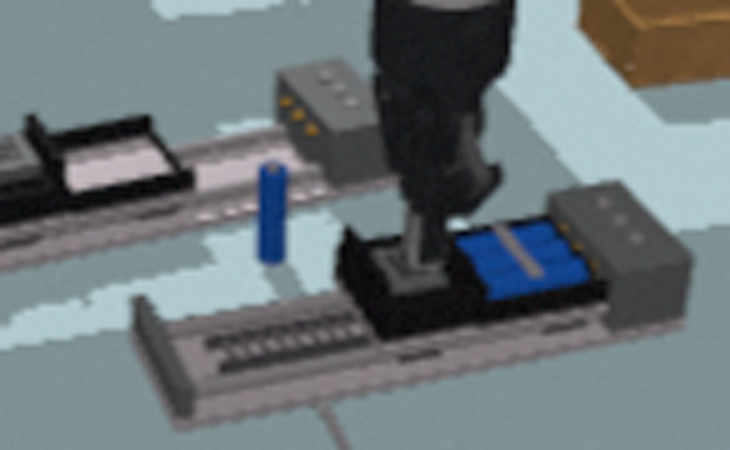

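The nose meets the block at about (605,280) and the finger is still on the button, so the carriage is home. I'll lift straight up.

```bash
python3 -m pendant '[[[0,0,-0.005,0,0,0,0],[0,0,-0.008,0,0,0,0],[0,0,-0.02,0,0,0,0],[0,0,-0.05,0,0,0,0],[0,0,-0.05,0,0,0,0],[0,0,-0.05,0,0,0,0],[0,0,0,0,0,0,0],[0,0,0,0,0,0,0],[0,0,0,0,0,0,0],[0,0,0,0,0,0,0]]]'
python3 - <<'E'
from h import *
from station import eyes
s=eyes.snapshot("scene")
b=cv2.resize(s["pixels"][160:250,200:346,::-1],None,fx=5,fy=5,interpolation=cv2.INTER_CUBIC);cv2.imwrite("pics/c5.png",b)
c=cloud({k:np.array(v) for k,v in s.items()});q=c[195:240,240:320].reshape(-1,3)
m=(np.abs(q[:,0]-.644)<.014)&(np.abs(q[:,1]-.083)<.012)&(q[:,2]>.03)&(q[:,2]<.08);print("paddle",np.median(q[m],0),m.sum())
E
```

```text
t: 10.0
tcp_pos: [0.6417, 0.0961, 0.2065]
tool_rot: [0.699, 0.715, -0.001, -0.002]
force: [-0.4, -0.5, -1.2]
finger_gap: -0.0
gripper_force: 0.0
paddle [0.64457818 0.08301554 0.05753299] 51
```

View pics/c5.png

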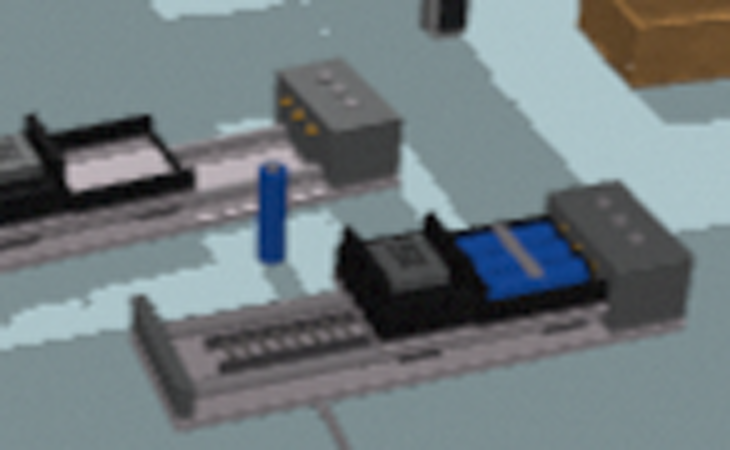

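The carriage is home against the block. The button is up (paddle measured at z about 0.057), the pack is seated and the arm is clear.

```bash
python3 -c "
from station import job
print(job.sign_off())"
```

```text
the job is handed in; nothing more can be done
None
```

The loaded dock's carriage is home against its contact block and locked with the button up, the pack is still in its cradle, and the job is handed in; sign-off returned no verdict.

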